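# Find the latch with the wrong spring

## Task

One of these two spring latches was built with a spring that is far too stiff, and they look alike. Test the red one first and then the yellow one: push its pad straight down until the latch clicks and stays down; a sound latch clicks below 10 N, and one that has still not clicked under a steady push of 13 N is the faulty one, so let it come back up, and never push a pad harder than 18 N. Then mark the faulty latch: lay the blue cap flat on the middle of its pad, without pressing, and leave the other things where they stand.

Things in the scene. Friction and masses are not known exactly. Their poses are not given: they have to be found in the camera images.
- red_latch: fixed latch unit with the red pad on top: dark steel base plate 64 x 60 x 5 mm with a grey housing 50 x 44 mm, its top 39 mm above the table. The origin is on the table under the centre of the housing and of the pad; z is up; a brass nose is on its -x side
- yellow_latch: the same latch unit with the yellow pad
- red_pad: red push pad, disc 38 mm across, flat on top, 9 mm thick; moves straight down only. It sits on the bolt on a spring: 1.5 N per mm, travel 14 mm (8.7 mm gives 13 N). The body's origin is 63 mm below the pad's top
- yellow_pad: yellow push pad, same size, spring and behaviour
- red_top (a point): centre of the top face of the red pad, where to push: 63 mm above the table at rest, 55 mm after the click
- yellow_top (a point): the same for the yellow pad
- red_bolt (a joint): travel of the red latch's bolt (brass nose on the housing's front) in m: 0 at rest, 0.008 down. A sound latch's bolt snaps all the way down at 7 to 9 N (the click: the push force falls away at once) and stays down; the faulty one's would need over 25 N, hardly moves below that, and its pad comes back up
- yellow_bolt (a joint): the same for the yellow latch
- blue_cap: loose blue screw cap, 45 mm diameter, 18 mm high, open side up with a closed flat underside; the origin is the centre of its underside, z up; weighs under 20 g; pinch it across its outside
- torch: dark grey inspection torch standing upright, 31 mm diameter, 109 mm tall, loose, origin under its centre; leave it alone
- green_jar: jar with a green lid, 64 mm diameter, 56 mm tall, loose, origin under its centre; leave it alone
- paint_bottle: touch-up bottle, black cap on a grey bottle, 26 mm diameter, 74 mm tall, loose, origin under its centre; leave it alone
Not all that is in view belongs to the job. Of the things like the blue_cap, leave any that is pink; of the rest the smaller one is meant.

How it is judged (in metres and radians):
On the way, in this order (a step that is already met when the one before it is completed fails the run):
1. the red latch has been tested: it has clicked, or its pad has been pushed with more than 10 N ((value of joint red_bolt above 0.006 m or contact force between red_pad and anything else above 10 N)), for 0.1 s.
2. then the yellow latch has been tested in the same way ((value of joint yellow_bolt above 0.006 m or contact force between yellow_pad and anything else above 10 N)), for 0.1 s.
At the end, for the whole second after the job is handed in: Sound latch clicked (bolt down over 6 mm), faulty one not (bolt under 2 mm); the blue cap at rest, flat (0.1 rad, open side up) on top of the faulty latch's pad (12 mm from its centre, 3 mm from its surface); nothing else loads the pads (under 0.5 N) (((value of joint red_bolt above 0.006 m and value of joint yellow_bolt below 0.002 m and horizontal distance between blue_cap and yellow_top below 0.012 m and z of blue_cap in the frame of yellow_top between -0.003 and 0.003 m) or (value of joint yellow_bolt above 0.006 m and value of joint red_bolt below 0.002 m and horizontal distance between blue_cap and red_top below 0.012 m and z of blue_cap in the frame of red_top between -0.003 and 0.003 m)) and angle between blue_cap's own z axis and vertical below 0.1 rad and linear speed of blue_cap below 0.02 m/s and contact force between each of red_pad, yellow_pad and anything else below 0.5 N); the robot touches nothing.
It fails at once if a pad is pushed harder than 19 N (contact force between any of red_pad, yellow_pad and anything else above 19 N).
It fails at once if the torch, the green jar or the paint bottle is moved more than 20 mm or tipped (distance of any of torch, green_jar, paint_bottle from where it was at the start of the episode above 0.02 m or angle between any of torch, green_jar, paint_bottle's own z axis and vertical above 0.3 rad).
It also fails if it takes over 54 s, if anything falls off the work surface, if the arm or the gripper's body presses on something with over 40 N, if the wrist force passes 120 N, or if a joint passes its speed limit or range.

## Robot

A 6-joint arm with a two-finger parallel gripper is mounted at the origin on a cart in front of the work surface, level with it; the furniture and walls round the work are solid. World frame = base frame: x ahead of the robot, y to its left, z up, the work surface at z = 0. Lengths are in m, angles in degrees, forces in N, time in s.
With the tool pointing down it reaches from about 0.275 to 0.725 m from the base axis. Payload 5.6 kg.
Tool frame: the origin (TCP) lies midway between the tips of the shut fingers; the grasp point (between the pads) lies 19 mm behind it; z points along the fingers, y is the direction in which the jaws open and shut (so a half turn about z gives the same grasp; the last joint's range is limited). The gripper opens to 85 mm and grips with 20 to 120 N. Pads are 22 mm wide; open, the fingers measure 114 mm over their backs; the gripper's body (76 mm by 85 mm) begins 54 mm behind the grasp point. The pads swing forward as they close: fully open they stand 13 mm farther back than shut.
Start: joints at [-48.954, 14.616, 6.199, 0, -81.583, -16.306], TCP at [0.23, -0.5, 0.231] pointing down, gripper open.
Joint ranges: [-168.99, 168.99], [-69.2, 112.95], [-62.41, 85.93], [-164.36, 98.24], [-168.68, -3.75], [-174.98, 174.98]. Speed limits (degrees/s): [147.25, 147.25, 180, 180, 180, 180].

## Interface

Orientations are given as [roll, pitch, yaw] about the fixed x, y, z axes, in that order (R = Rz(yaw) Ry(pitch) Rx(roll)).
In Python, from plant import readout, viewer, env, spotter gives the robot as it stands.
- The arm moves only by the tool arm_command, never from a script. Its arguments are lists of equal length, an entry for each row: "jaw": the opening in per cent of the stroke, from 0 (shut) to 100 (fully open); "translation": the shift along the tool's x, y, z in mm, a list of three; "rotation": the turn, a rotation vector about the tool's x, y, z in rad, a list of three. A call has 1 to 5 rows; each row is the pose to reach, as a shift and turn from the pose measured when the call began, along the tool's axes at that moment; what a row does not reach only later rows make up. A row lasts 1/8 s, in which the tool goes at most 62.5 mm and 10.7 degrees, less where a joint would pass 70% of its speed; a pose out of reach is approached as far as the arm can. A call with a gripper value outside its range is refused whole. The fingers move at their own pace and stop on an object; "grip_force" is the grip in N (left out, the last holds). Time passes only in rows, so rows that repeat a pose let the fingers close. It gives the time, the measured TCP pose, the force and the opening at its end, in the units of the state.
- readout.get_state(): the state, without advancing time (a new reading comes with each control period).
- viewer.read_camera(name): name is "scene" or "top" or "wrist"; returns a dict with "image" (400x640x3 uint8, blue, green, red), "z_map" (400x640 float32, m along the optical axis (not along the pixel's ray), 0 where there is no reading), "fx", "fy", "cx", "cy" (pixels), "cam_to_world" (4x4, takes a point from camera to world coordinates); the wrist camera has in their place "mount" (4x4, takes a point from camera to tool coordinates, whose origin is the TCP and whose axes are the flange's). Camera axes: x right, y down, z forward; pixel columns grow to the right and rows downward; lengths in m; the calibration is good to about 2 mm. A picture is of the moment at which its call begins: read the wrist's pose just before it.
- env.sign_off(): hands the job in, once; it reports no verdict.
Trained networks look in a picture, given as the dict that the camera call returned (one of the last four; its "shot" number tells which), for a name from the list of things; names that differ only in an ending like _2 or _b are one class to them, and where a whole thing is asked for, a point or a joint stands for the part that bears it (a point fixed in the world has none). Each returns a list of dicts, best first, with "score" (0 to 1); they miss things now and then, are a little off and sometimes report something else, mostly with a low value. They report only what shows in the picture. A call takes as long as a camera call. They do not tell look-alikes from the thing itself.
- spotter.recognise(picture, thing): "box" ([centre column, centre row, width, height] in pixels, round what is visible of it).
- spotter.trace(picture, thing): "region" (400x640 bool, what is visible of it) and "box" ([centre column, centre row, width, height] in pixels, round what is visible of it).
- spotter.mark_of(picture, thing): "pixel" ([column, row] in pixels: a listed point, or the origin of a listed thing).
The state is a dict: "time_s": time; "qpos": joint angles; "qd": joint speeds; "tau": joint torques, N m; "ee_pos": TCP position; "tool_rot": TCP orientation; "ft_force": force on the tool from outside, world axes, zero at the start; "wrist_torque": the same for the moment, N m; "gripper_width": finger opening in m.
Only numpy, scipy, OpenCV 4.12 (cv2) and the standard library are available. Lean on these libraries where they do the work, as an engineer would, in place of code of your own. Each camera call takes 0.05 s, during which the arm holds its last target.

## Working session

There is one attempt and no reset: what is moved stays moved. The work goes in short steps, Python scripts to look and compute and a tool call to move; the robot and the scene stay as the last step left them, time stands still between calls to the robot, and variables do not carry over. Pictures are saved under pics/ and viewed, and the job is handed in when it is done.

Besides the shell and the picture viewer there is one more tool, called after "Request:" as name(argument=value, ...) on one line, values as JSON. arm_command: Moves the arm, as the interface text tells. Its arguments: {"type":"object","properties":{"jaw":{"type":"array","items":{"type":"number"}},"translation":{"type":"array","items":{"type":"array","items":{"type":"number"}}},"rotation":{"type":"array","items":{"type":"array","items":{"type":"number"}}},"grip_force":{"type":"number"}},"required":["jaw","translation","rotation"]}

```bash
mkdir -p pics; ls; python3 - <<'E'
from plant import readout, viewer
import cv2
print(readout.get_state())
for n in ("scene","top"):
    p=viewer.read_camera(n); cv2.imwrite(f"pics/{n}0.png",p["image"]); print(n,p["fx"],p["fy"],p["cx"],p["cy"],p["cam_to_world"].round(3).tolist() if hasattr(p["cam_to_world"],'round') else p["cam_to_world"])
E
```

```text
pics
{'time_s': 0.0, 'qpos': array([-4.89521343e+01,  1.46534307e+01,  6.12959653e+00, -2.84367494e-02,
       -8.15834678e+01, -1.63062806e+01]), 'qd': array([-0.04154638,  0.09701327, -0.08701794,  0.0351509 , -0.0536022 ,
       -0.02672265]), 'tau': array([ 5.49480355e-04, -3.86641431e+01,  2.37944037e+01,  5.36502331e+00,
       -6.05378285e-03,  4.21663003e-05]), 'ee_pos': array([ 0.2300333 , -0.49902504,  0.23038154]), 'tool_rot': array([ 1.79889117e+02, -3.13622823e-03, -1.55262600e+02]), 'ft_force': array([-0.4875439 ,  0.61857466, -0.25042881]), 'wrist_torque': array([-0.00633636,  0.00882224,  0.00505967]), 'gripper_width': 0.08508597085158824}
scene 445.23025021448746 445.23025021448746 322.4743415372434 201.51858309874146 [[0.724, -0.384, 0.573, 0.066], [-0.689, -0.429, 0.584, -0.771], [0.022, -0.818, -0.575, 0.563], [0.0, 0.0, 0.0, 1.0]]
top 423.5390339257226 423.5390339257226 324.3753422752625 195.85097274656974 [[0.026, -0.987, 0.158, 0.414], [-0.999, -0.029, -0.018, -0.285], [0.022, -0.157, -0.987, 0.9], [0.0, 0.0, 0.0, 1.0]]
```

View pics/scene0.png

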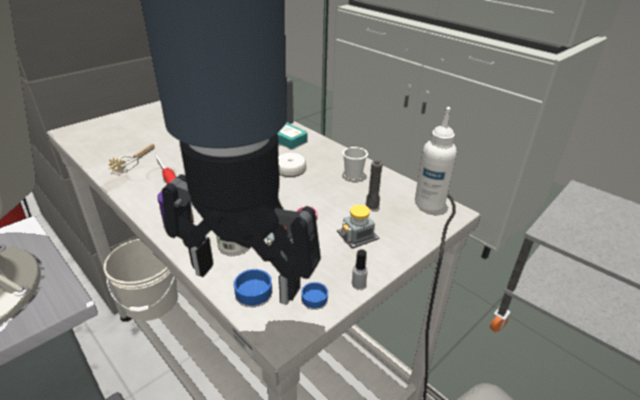

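View pics/top0.png

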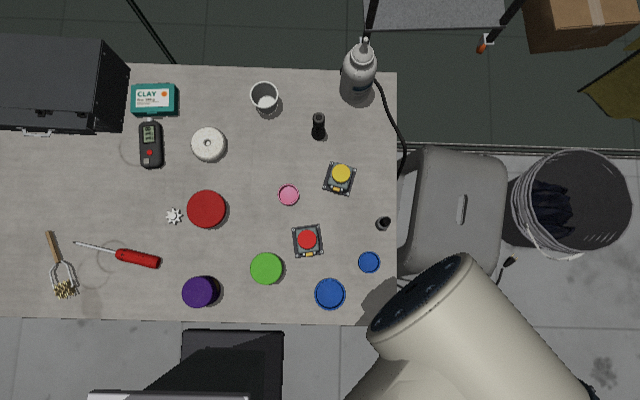

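The top view shows the red pad at (307,240), the yellow pad at (341,174), the torch at (319,125), the green jar at (266,268) and the paint bottle at (383,223). There are three cap candidates: pink (289,195), large blue (329,294) and small blue (369,262). Pink is excluded and the smaller of the rest is meant, so the cap is the one at (369,262), which I'll confirm by crop and measurement.

```bash
cat > h.py <<'E'
import numpy as np, cv2
from plant import readout, viewer, spotter
def pose(p,st=None):
    if "cam_to_world" in p: return np.array(p["cam_to_world"])
    from scipy.spatial.transform import Rotation as R
    T=np.eye(4); T[:3,:3]=R.from_euler('xyz',st['tool_rot'],degrees=True).as_matrix(); T[:3,3]=st['ee_pos']
    return T@np.array(p["mount"])
def ray(p,px,T):
    d=np.array([(px[0]-p["cx"])/p["fx"],(px[1]-p["cy"])/p["fy"],1.]); return T[:3,3],T[:3,:3]@d
def atz(p,px,T,z):
    o,d=ray(p,px,T); return o+d*(z-o[2])/d[2]
def tri(a,b):
    A=[];B=[]
    A=np.zeros((3,3));B=np.zeros(3)
    for o,d in (a,b):
        d=d/np.linalg.norm(d);M=np.eye(3)-np.outer(d,d);A+=M;B+=M@o
    x=np.linalg.solve(A,B); 
    return x,[np.linalg.norm(np.cross(x-o,d/np.linalg.norm(d))) for o,d in (a,b)]
def cloud(p,T,mask=None):
    z=p["z_map"];v,u=np.nonzero((z>0)&(mask if mask is not None else True)); zz=z[v,u]
    c=np.c_[(u-p["cx"])/p["fx"]*zz,(v-p["cy"])/p["fy"]*zz,zz]
    return c@T[:3,:3].T+T[:3,3]
E
python3 - <<'E'
from h import *
P={n:viewer.read_camera(n) for n in("top","scene")}
np.set_printoptions(precision=4,suppress=True)
for th in ("red_top","yellow_top","red_latch","yellow_latch","blue_cap","torch","green_jar","paint_bottle"):
  rays=[]
  for n,p in P.items():
    T=pose(p); r=spotter.mark_of(p,th)
    for m in r[:4]:
        z={'red_top':.063,'yellow_top':.063}.get(th,0)
        print(th,n,round(m["score"],2),np.array(m["pixel"]),atz(p,m["pixel"],T,z))
for th in ("blue_cap","red_pad","yellow_pad","red_latch","yellow_latch","torch","green_jar","paint_bottle"):
  p=P["top"];T=pose(p)
  for r in spotter.trace(p,th)[:4]:
    c=cloud(p,T,r["region"]); zt=np.percentile(c[:,2],90); t=c[c[:,2]>zt-.006]
    print(th,round(r["score"],2),np.array(r["box"]),"ztop",zt,"ctr",(t.min(0)+t.max(0))/2,"ext",np.ptp(t,axis=0))
im=P["top"]["image"][160:320,220:420]; cv2.imwrite("pics/crop1.png",cv2.resize(im,None,fx=4,fy=3.75,interpolation=cv2.INTER_CUBIC)[:600,:800])
E
```

```text
red_top top 0.5 [303.  237.7] [ 0.4633 -0.2599  0.063 ]
yellow_top top 0.73 [382.7 226.3] [ 0.4902 -0.4171  0.063 ]
yellow_top top 0.66 [316.  131.4] [ 0.6811 -0.2791  0.063 ]
yellow_top top 0.59 [337.9 172.6] [ 0.5963 -0.3258  0.063 ]
yellow_top scene 0.67 [361.7 209.3] [ 0.6024 -0.3318  0.063 ]
yellow_top scene 0.2 [357.5 286.2] [ 0.4481 -0.4634  0.063 ]
red_latch top 0.86 [309.  240.3] [ 0.4619 -0.2709  0.    ]
red_latch top 0.74 [336.6 178.5] [ 0.5968 -0.3264  0.    ]
red_latch scene 0.59 [281.3 247. ] [ 0.4639 -0.2562  0.    ]
yellow_latch top 0.63 [337.7 176.9] [ 0.6004 -0.3287  0.    ]
yellow_latch scene 0.78 [353.6 234.6] [ 0.5943 -0.3236  0.    ]
blue_cap top 0.86 [371.1 260.5] [ 0.4231 -0.4029  0.    ]
blue_cap top 0.85 [288.1 195.7] [ 0.556 -0.223  0.   ]
blue_cap top 0.58 [328.7 291.3] [ 0.3575 -0.3151  0.    ]
blue_cap scene 0.74 [313.3 298.9] [ 0.4199 -0.3944  0.    ]
blue_cap scene 0.55 [251.8 290.2] [ 0.3558 -0.3092  0.    ]
blue_cap scene 0.42 [303.5 220. ] [ 0.5518 -0.2211  0.    ]
blue_cap scene 0.41 [282.6 250.5] [ 0.4593 -0.2656  0.    ]
torch top 0.82 [318.7 130
[... 1159 characters left out ...]
] ztop 0.0639612767873663 ctr [ 0.4611 -0.2677  0.0627] ext [0.0354 0.0356 0.0086]
red_latch 0.15 [368.1 261.2  19.6  19.9] ztop 0.01833434104889196 ctr [ 0.4208 -0.3956  0.017 ] ext [0.0431 0.0432 0.0091]
yellow_latch 0.64 [338.7 178.4  35.8  32.9] ztop 0.06358905766454784 ctr [ 0.5967 -0.3321  0.0625] ext [0.0356 0.0366 0.0086]
torch 0.89 [322.1 124.2  12.6  31.9] ztop 0.10864283055819417 ctr [ 0.6964 -0.2835  0.1077] ext [0.0229 0.0218 0.0099]
green_jar 0.57 [266.5 269.9  33.7  31.3] ztop 0.058593756621700153 ctr [ 0.4028 -0.1883  0.0567] ext [0.062  0.0611 0.0082]
paint_bottle 0.48 [382.7 224.2  17.   13.1] ztop 0.07458252682366559 ctr [ 0.5019 -0.4212  0.0737] ext [0.0161 0.0136 0.0094]
```

View pics/crop1.png

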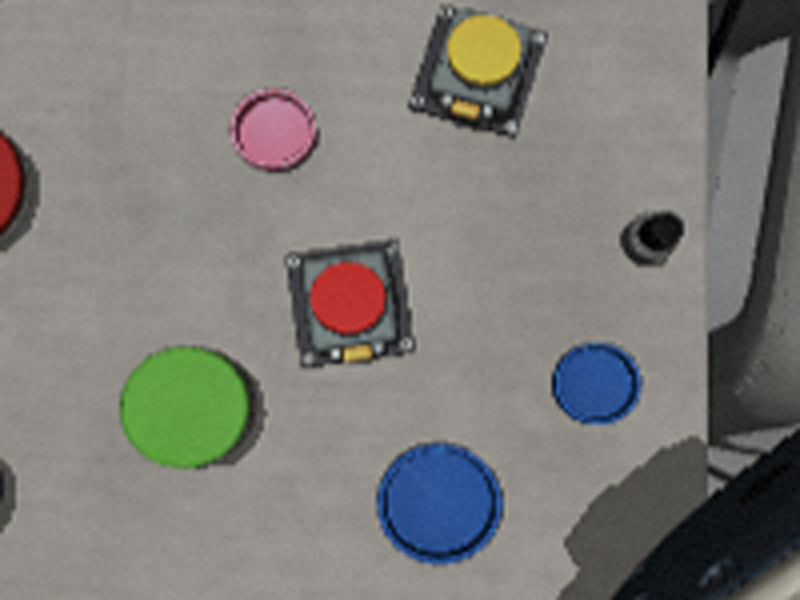

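The crop shows the small blue cap at about (369,262) in the full picture, open side up and about 43–45 mm across. The large blue one measures 62 mm and the third is pink, so the small one is meant. Next I move above the red pad with the jaws closing.

```bash
cat >> h.py <<'E'
def shift(target):
    from scipy.spatial.transform import Rotation as R
    s=readout.get_state(); M=R.from_euler('xyz',s['tool_rot'],degrees=True)
    # rotation to point straight down with same yaw
    D=R.from_euler('xyz',[180,0,s['tool_rot'][2]],degrees=True)
    print("t",round(s['time_s'],2),"pos",s['ee_pos'].round(4),"rot",s['tool_rot'].round(2),"F",s['ft_force'].round(2),"w",round(s['gripper_width'],4))
    print("shift mm",(M.inv().apply(np.array(target)-s['ee_pos'])*1000).round(1),"rotvec",(M.inv()*D).as_rotvec().round(4))
E
python3 -c "
from h import *
shift([.461,-.268,.16])"
```

```text
t 1.4 pos [ 0.2302 -0.4995  0.2313] rot [-180.     -0.   -155.26] F [-0.62  0.22 -0.09] w 0.0858
shift mm [-306.5  113.7   71.3] rotvec [-0. -0.  0.]
```

Request:
arm_command(jaw=[0,0,0,0,0], translation=[[-55,20,10],[-110,41,26],[-165,61,40],[-220,82,55],[-275,102,71]], rotation=[[0,0,0],[0,0,0],[0,0,0],[0,0,0],[0,0,0]], grip_force=30)

```text
time_s: 2.02
ee_pos: [0.4385, -0.2903, 0.1602]
tool_rot: [-180.0, 0.0, -155.2]
ft_force: [0.7, -1.3, 0.3]
gripper_width: 0.0001
```

```bash
python3 - <<'E'
from h import *
np.set_printoptions(precision=4,suppress=True)
s=readout.get_state(); p=viewer.read_camera("wrist"); T=pose(p,s)
cv2.imwrite("pics/w1.png",p["image"]); print(s['ee_pos'])
for r in spotter.mark_of(p,"red_top")[:2]: print("red_top",r["score"],r["pixel"],atz(p,r["pixel"],T,.063))
for th in("red_pad","yellow_pad","blue_cap"):
  for r in spotter.trace(p,th)[:2]:
    c=cloud(p,T,r["region"]);zt=np.percentile(c[:,2],90);t=c[c[:,2]>zt-.005];print(th,r["score"],np.array(r["box"]),zt,(t.min(0)+t.max(0))/2,np.ptp(t,axis=0))
shift([.461,-.268,.10])
E
```

```text
[ 0.4385 -0.2903  0.1602]
red_top 0.96 [328.7, 242.2] [ 0.463  -0.2685  0.063 ]
red_top 0.16 [217.9, 306.5] [ 0.5519 -0.3259  0.063 ]
red_pad 0.6 [331.6 236.8  52.6  46.1] 0.06436083399727817 [ 0.4587 -0.2663  0.0626] [0.0295 0.0368 0.0064]
yellow_pad 0.44 [206.4 360.4  17.3  11.5] 0.06445621891086366 [ 0.6041 -0.3163  0.0633] [0.0148 0.0073 0.0034]
blue_cap 0.9 [210.  118.2  59.6  58. ] 0.018521816509673106 [ 0.4217 -0.3951  0.0171] [0.0448 0.0448 0.0071]
blue_cap 0.85 [330.9  82.1  80.8  84. ] 0.025908291830107733 [ 0.3556 -0.3151  0.0245] [0.0624 0.0627 0.0072]
t 2.27 pos [ 0.4373 -0.2918  0.1604] rot [-179.99   -0.02 -155.21] F [-0.09  0.03  0.15] w -0.0001
shift mm [-31.5  11.7  60.4] rotvec [-0.0002 -0.0003  0.    ]
```

View pics/w1.png

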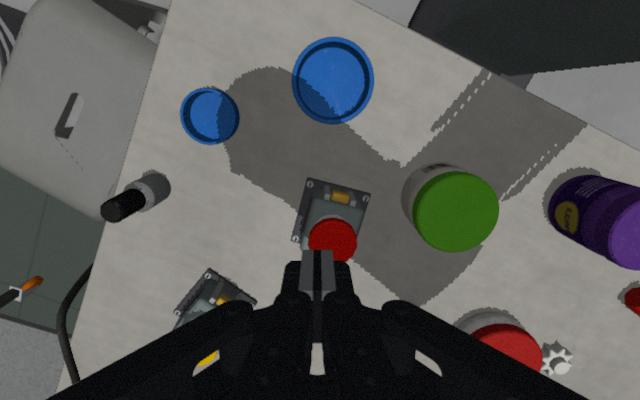

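The wrist view shows the red pad at (331,238) under the shut fingers, the small blue cap at (210,116) with a measured diameter of 45 mm, and the large cap at (334,81). All agree with the top view, with the pad top at about 63–64 mm. Now I go down to just above the red pad.

Request:
arm_command(jaw=[0,0,0,0], translation=[[-31.5,12,20],[-31.5,12,60],[-31.5,12,90],[-31.5,12,90]], rotation=[[0,0,0],[0,0,0],[0,0,0],[0,0,0]])

```text
time_s: 2.78
ee_pos: [0.4587, -0.2683, 0.0689]
tool_rot: [179.9, -0.2, -155.3]
ft_force: [0.2, -0.6, 0.4]
gripper_width: 0.0001
```

```bash
python3 -c "
from h import *
shift([.4615,-.268,.063])"
```

```text
t 2.77 pos [ 0.4587 -0.2683  0.0689] rot [ 179.85   -0.2  -155.33] F [ 0.18 -0.65  0.44] w 0.0001
shift mm [-2.7 -0.9  5.9] rotvec [ 0.0026 -0.0035 -0.    ]
```

Request:
arm_command(jaw=[0,0,0,0,0], translation=[[-2.5,-1,4],[-2.5,-1,7],[-2.5,-1,8],[-2.5,-1,9],[-2.5,-1,9]], rotation=[[0,0,0],[0,0,0],[0,0,0],[0,0,0],[0,0,0]])

```text
time_s: 3.4
ee_pos: [0.462, -0.2686, 0.0607]
tool_rot: [179.9, -0.1, -155.3]
ft_force: [0.7, -0.9, 3.7]
gripper_width: 0.0004
```

Request:
arm_command(jaw=[0,0,0,0], translation=[[0,0,1],[0,0,2],[0,0,3],[0,0,3]], rotation=[[0,0,0],[0,0,0],[0,0,0],[0,0,0]])

```text
time_s: 3.9
ee_pos: [0.4622, -0.2687, 0.0582]
tool_rot: [180.0, -0.1, -155.3]
ft_force: [-1.0, 0.1, 7.1]
gripper_width: 0.0001
```

Request:
arm_command(jaw=[0,0,0,0], translation=[[0,0,1],[0,0,2],[0,0,2],[0,0,2]], rotation=[[0,0,0],[0,0,0],[0,0,0],[0,0,0]])

```text
time_s: 4.4
ee_pos: [0.4622, -0.2688, 0.0569]
tool_rot: [-180.0, -0.1, -155.3]
ft_force: [-1.6, 0.5, 7.9]
gripper_width: -0.0002
```

Request:
arm_command(jaw=[0,0,0], translation=[[0,0,1],[0,0,2],[0,0,2]], rotation=[[0,0,0],[0,0,0],[0,0,0]])

```text
time_s: 4.78
ee_pos: [0.4623, -0.2689, 0.0558]
tool_rot: [-180.0, -0.1, -155.2]
ft_force: [-1.6, 0.5, 9.9]
gripper_width: 0.0002
```

Request:
arm_command(jaw=[0,0,0], translation=[[0,0,1],[0,0,2],[0,0,2]], rotation=[[0,0,0],[0,0,0],[0,0,0]])

```text
time_s: 5.15
ee_pos: [0.4623, -0.2689, 0.0549]
tool_rot: [-179.9, -0.1, -155.2]
ft_force: [-3.5, 2.1, 11.6]
gripper_width: 0.0001
```

Request:
arm_command(jaw=[0,0,0,0], translation=[[0,0,1],[0,0,2],[0,0,2],[0,0,2]], rotation=[[0,0,0],[0,0,0],[0,0,0],[0,0,0]])

```text
time_s: 5.65
ee_pos: [0.4623, -0.2689, 0.0541]
tool_rot: [-179.9, -0.1, -155.2]
ft_force: [-3.5, 2.3, 12.8]
gripper_width: -0.0002
```

```bash
python3 - <<'E'
from h import *
for i in range(4):
    viewer.read_camera("wrist"); s=readout.get_state(); print(s['time_s'],s['ee_pos'],s['ft_force'])
E
```

```text
5.7 [ 0.46231296 -0.26891051  0.05410537] [-2.99975385  2.74981665 13.31792205]
5.75 [ 0.46230831 -0.26894818  0.05412114] [-2.20944335  2.45458711 13.56821631]
5.8 [ 0.46229022 -0.26893555  0.05410687] [-3.68299044  2.43339688 12.60123632]
5.85 [ 0.46230147 -0.26893169  0.05411339] [-2.99714369  2.34136556 13.30605523]
```

Red has held about 13.2 N steadily without a click (pad down about 8.9 mm), so it looks like the faulty one. I'll let it come back up.

Request:
arm_command(jaw=[0,0,0,0,0], translation=[[0,0,-4],[0,0,-10],[0,0,-30],[0,0,-60],[0,0,-60]], rotation=[[0,0,0],[0,0,0],[0,0,0],[0,0,0],[0,0,0]])

```text
time_s: 6.48
ee_pos: [0.4636, -0.2689, 0.1158]
tool_rot: [-179.8, 0.1, -155.2]
ft_force: [-0.4, 0.4, -0.1]
gripper_width: 0.0003
```

```bash
python3 - <<'E'
from h import *
np.set_printoptions(precision=4,suppress=True)
p=viewer.read_camera("top");T=pose(p)
for th in ("red_pad","yellow_pad"):
  for r in spotter.trace(p,th)[:1]:
    c=cloud(p,T,r["region"]); zt=np.percentile(c[:,2],70); t=c[c[:,2]>zt-.006]; print(th,r["score"],r["box"],zt,(t.min(0)+t.max(0))/2)
cv2.imwrite("pics/top2.png",p["image"])
p=viewer.read_camera("scene");T=pose(p)
r=spotter.trace(p,"yellow_pad")
if r: c=cloud(p,T,r[0]["region"]);zt=np.percentile(c[:,2],70);t=c[c[:,2]>zt-.003];print("scene yellow",r[0]["score"],r[0]["box"],zt,(t.min(0)+t.max(0))/2)
shift([.597,-.3315,.11])
E
```

```text
yellow_pad 0.66 [343.2, 171.9, 11.5, 14.8] 0.06367294760343652 [ 0.599  -0.3351  0.0629]
scene yellow 0.85 [359.5, 213.9, 25.3, 19.1] 0.06411762075014915 [ 0.5967 -0.3308  0.064 ]
t 6.72 pos [ 0.4616 -0.2684  0.1129] rot [-180.     -0.19 -155.2 ] F [-0.49  0.54 -0.39] w 0.0001
shift mm [ -96.4 -114.1    2.6] rotvec [-0.0001 -0.0033  0.    ]
```

Request:
arm_command(jaw=[0,0,0,0,0], translation=[[-32,-38,0],[-64,-76,0],[-96,-114,3],[-96,-114,30],[-96,-114,43]], rotation=[[0,0,0],[0,0,0],[0,0,0],[0,0,0],[0,0,0]])

```text
time_s: 7.35
ee_pos: [0.5952, -0.3311, 0.0662]
tool_rot: [179.8, -0.4, -155.2]
ft_force: [-0.8, -0.2, -0.1]
gripper_width: 0.0002
```

```bash
python3 - <<'E'
from h import *
np.set_printoptions(precision=4,suppress=True)
p=viewer.read_camera("top");T=pose(p)
for r in spotter.trace(p,"red_pad")[:1]:
    c=cloud(p,T,r["region"]); zt=np.percentile(c[:,2],70); t=c[c[:,2]>zt-.006]; print(r["score"],r["box"],zt,(t.min(0)+t.max(0))/2)
cv2.imwrite("pics/top3.png",p["image"])
shift([.597,-.3315,.063])
E
```

```text
0.64 [307.9, 238.9, 17.6, 21.9] 0.06397768036007474 [ 0.4611 -0.2676  0.063 ]
t 7.45 pos [ 0.5947 -0.331   0.0672] rot [ 179.8    -0.39 -155.21] F [ 0.1  -0.05  1.25] w 0.0001
shift mm [-1.9 -1.4  4.2] rotvec [ 0.0035 -0.0068 -0.    ]
```

View pics/top3.png

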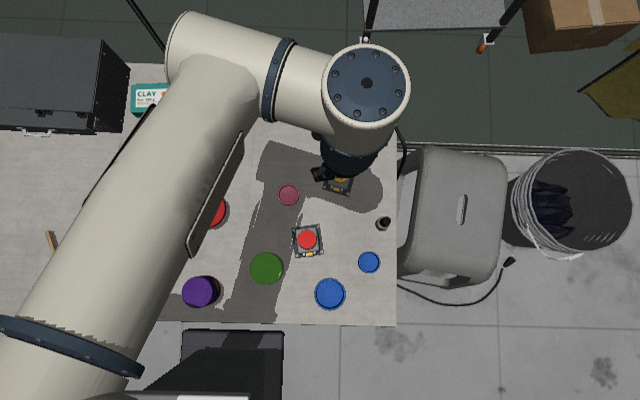

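The red pad at (307,239) is back up at 64 mm, so it didn't latch. The fingers are over the yellow pad at about (340,178). I'll push yellow now.

Request:
arm_command(jaw=[0,0,0,0,0], translation=[[-2,-1.4,4],[-2,-1.4,6],[-2,-1.4,7],[-2,-1.4,8],[-2,-1.4,8]], rotation=[[0,0,0],[0,0,0],[0,0,0],[0,0,0],[0,0,0]])

```text
time_s: 8.07
ee_pos: [0.5975, -0.3315, 0.06]
tool_rot: [179.9, -0.3, -155.2]
ft_force: [-0.6, 0.5, 4.6]
gripper_width: 0.0003
```

Request:
arm_command(jaw=[0,0,0], translation=[[0,0,1],[0,0,2],[0,0,2]], rotation=[[0,0,0],[0,0,0],[0,0,0]])

```text
time_s: 8.45
ee_pos: [0.5976, -0.3316, 0.0587]
tool_rot: [179.9, -0.3, -155.2]
ft_force: [-1.5, 1.7, 6.1]
gripper_width: -0.0001
```

Request:
arm_command(jaw=[0,0,0], translation=[[0,0,1],[0,0,2],[0,0,3]], rotation=[[0,0,0],[0,0,0],[0,0,0]])

```text
time_s: 8.82
ee_pos: [0.5973, -0.3315, 0.0549]
tool_rot: [179.8, -0.3, -155.2]
ft_force: [0.9, -0.1, 0.4]
gripper_width: 0.0002
```

The yellow force fell from over 6 N to about 0.4 N at 55 mm, so it clicked. I'll retreat and move to above the blue cap.

Request:
arm_command(jaw=[0,0,0], translation=[[0,0,-15],[0,0,-60],[0,0,-70]], rotation=[[0,0,0],[0,0,0],[0,0,0]])

```text
time_s: 9.2
ee_pos: [0.5995, -0.3327, 0.1296]
tool_rot: [-179.8, -0.1, -155.2]
ft_force: [-0.2, -0.3, 1.1]
gripper_width: -0.0001
```

```bash
python3 -c "
from h import *
shift([.4215,-.395,.12])"
```

```text
t 9.2 pos [ 0.5995 -0.3327  0.1296] rot [-1.7982e+02 -1.0000e-01 -1.5519e+02] F [-0.25 -0.28  1.06] w -0.0001
shift mm [187.7  18.2   9.9] rotvec [-0.0031 -0.0017  0.    ]
```

Request:
arm_command(jaw=[0,40,75,75,75], translation=[[50,5,0],[100,10,0],[150,15,5],[187.5,18,10],[187.5,18,10]], rotation=[[-0.003,-0.002,0],[-0.003,-0.002,0],[-0.003,-0.002,0],[-0.003,-0.002,0],[-0.003,-0.002,0]])

```text
time_s: 9.82
ee_pos: [0.4195, -0.3957, 0.1204]
tool_rot: [180.0, 0.0, -155.3]
ft_force: [1.6, 0.5, -0.0]
gripper_width: 0.0642
```

```bash
python3 - <<'E'
from h import *
np.set_printoptions(precision=4,suppress=True)
s=readout.get_state(); p=viewer.read_camera("wrist"); T=pose(p,s)
cv2.imwrite("pics/w4.png",p["image"])
for r in spotter.trace(p,"blue_cap")[:3]:
    c=cloud(p,T,r["region"]);zt=np.percentile(c[:,2],90);t=c[c[:,2]>zt-.005];print(r["score"],np.array(r["box"]),zt,(t.min(0)+t.max(0))/2,np.ptp(t,axis=0))
p=viewer.read_camera("top");T=pose(p);cv2.imwrite("pics/top4.png",p["image"])
for th in("red_pad","yellow_pad"):
  for r in spotter.trace(p,th)[:1]:
    c=cloud(p,T,r["region"]); zt=np.percentile(c[:,2],60); t=c[c[:,2]>zt-.004]; print(th,r["score"],r["box"],zt,(t.min(0)+t.max(0))/2)
shift([.4215,-.395,.004])
E
```

```text
0.71 [452.5 169.8  98.6  88.1] 0.026004819202177103 [ 0.3557 -0.3155  0.0246] [0.0629 0.0633 0.0073]
0.58 [314.4 202.7  61.2  60.5] 0.018598108227568504 [ 0.422  -0.3954  0.0172] [0.0454 0.0447 0.0072]
0.55 [304.7 364.1  48.2  25.5] 0.013120976319271394 [ 0.4959 -0.3666  0.1012] [0.1638 0.0796 0.1861]
t 10.07 pos [ 0.4227 -0.3948  0.1201] rot [-179.97    0.03 -155.14] F [-0.08  0.72 -0.28] w 0.0639
shift mm [  1.2   0.4 116.1] rotvec [-0.0005  0.0005 -0.    ]
```

View pics/w4.png

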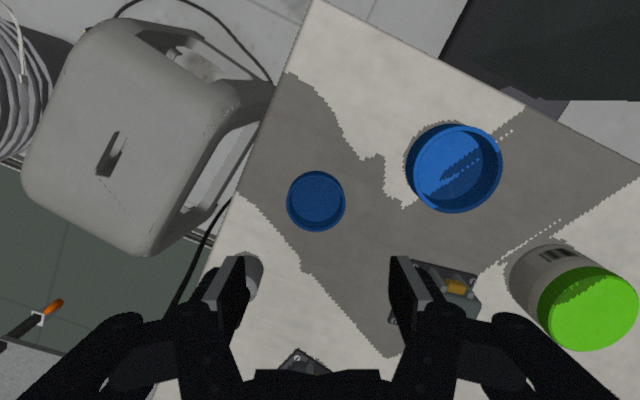

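The cap is at (316,201) in the wrist picture, which gives (0.422, -0.3955), centred between the fingers along the jaw axis. I'll go down and pinch it gently.

Request:
arm_command(jaw=[75,75,75,75,75], translation=[[1,-0.5,40],[1,-0.5,80],[1,-0.5,105],[1,-0.5,117],[1,-0.5,117]], rotation=[[0,0,0],[0,0,0],[0,0,0],[0,0,0],[0,0,0]])

```text
time_s: 10.7
ee_pos: [0.4224, -0.3955, 0.0027]
tool_rot: [180.0, -0.0, -155.1]
ft_force: [-0.6, -0.6, 1.1]
gripper_width: 0.0644
```

```bash
python3 - <<'E'
from h import *
p=viewer.read_camera("wrist"); cv2.imwrite("pics/w5.png",p["image"])
shift([.422,-.3954,.002])
E
```

```text
t 10.75 pos [ 0.4229 -0.396   0.0036] rot [-1.7992e+02  4.0000e-02 -1.5509e+02] F [-0.09 -0.    0.52] w 0.0639
shift mm [0.6 0.9 1.6] rotvec [-0.0013  0.0007 -0.    ]
```

View pics/w5.png

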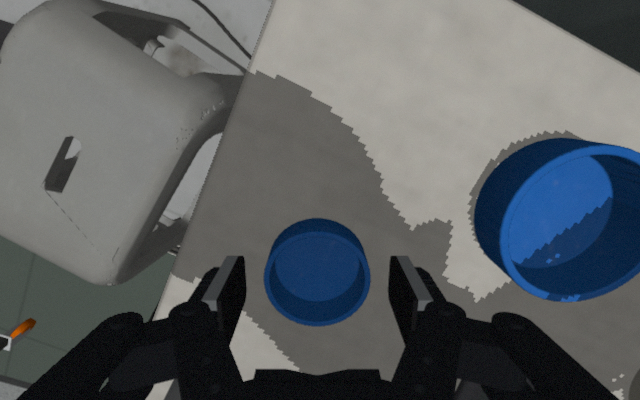

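The cap at (317,272) sits between the finger tips, which are at (232,275) and (400,275). I'll lower another 1.5 mm, close and lift slightly.

Request:
arm_command(jaw=[75,50,35,35,35], translation=[[0.5,0.5,2],[0.5,0.5,2],[0.5,0.5,2],[0.5,0.5,2],[0.5,0.5,2]], rotation=[[0,0,0],[0,0,0],[0,0,0],[0,0,0],[0,0,0]], grip_force=20)

```text
time_s: 11.38
ee_pos: [0.4227, -0.3961, 0.0026]
tool_rot: [-179.8, 0.1, -155.1]
ft_force: [-0.8, 0.6, 6.8]
gripper_width: 0.0436
```

Request:
arm_command(jaw=[30,30,30,30,30], translation=[[0,0,0],[0,0,0],[0,0,-15],[0,0,-60],[0,0,-100]], rotation=[[0,0,0],[0,0,0],[0,0,0],[0,0,0],[0,0,0]])

```text
time_s: 12.0
ee_pos: [0.4225, -0.3961, 0.1048]
tool_rot: [-179.8, 0.1, -155.1]
ft_force: [0.5, -0.1, -0.2]
gripper_width: 0.0438
```

```bash
python3 - <<'E'
from h import *
np.set_printoptions(precision=4,suppress=True)
p=viewer.read_camera("wrist"); viewer.read_camera("wrist")
s=readout.get_state(); p=viewer.read_camera("wrist");T=pose(p,s); cv2.imwrite("pics/w6.png",p["image"])
for r in spotter.trace(p,"blue_cap")[:2]:
    c=cloud(p,T,r["region"])-s['ee_pos'];zt=np.percentile(c[:,2],95);t=c[abs(c[:,2]-zt)<.004];print(r["score"],np.array(r["box"]),np.percentile(c[:,2],[2,10,50,90,97]),(t.min(0)+t.max(0))/2,np.ptp(t,axis=0))
p=viewer.read_camera("scene");T=pose(p); cv2.imwrite("pics/s6.png",p["image"])
for r in spotter.trace(p,"blue_cap")[:3]:
    c=cloud(p,T,r["region"])-s['ee_pos'];print("scene",r["score"],np.array(r["box"]),np.percentile(c[:,2],[1,5,50,95,99]),np.median(c,axis=0))
shift([.4615,-.268,.11])
E
```

```text
0.73 [469.1 168.1 108.1  93.2] [-0.1058 -0.1051 -0.1032 -0.0828 -0.0821] [-0.0694  0.0828 -0.0834] [0.0633 0.0639 0.0059]
0.63 [443.6 391.1  22.1  17.7] [-0.1081 -0.1052 -0.0974 -0.0903 -0.0895] [ 0.1136  0.1736 -0.0911] [0.0049 0.0198 0.0053]
scene 0.97 [252.2 285.8  41.   37.1] [-0.1064 -0.105  -0.0962 -0.0819 -0.0808] [-0.069   0.0865 -0.0962]
scene 0.75 [312.6 251.8  24.4  26.3] [-0.0053 -0.0048  0.0016  0.0116  0.0126] [-0.0041  0.0053  0.0016]
scene 0.55 [309.6 221.6   7.6  11.8] [-0.1056 -0.1049 -0.0974 -0.0895 -0.0478] [ 0.1236  0.156  -0.0974]
t 12.3 pos [ 0.4219 -0.3954  0.1019] rot [-179.93    0.05 -155.09] F [ 0.3  -0.42 -0.66] w 0.0436
shift mm [-89.6  98.9  -8.2] rotvec [-0.0012  0.0008 -0.    ]
```

View pics/w6.png

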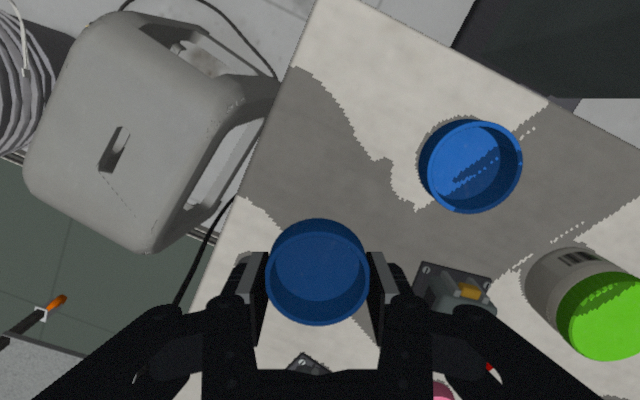

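View pics/s6.png

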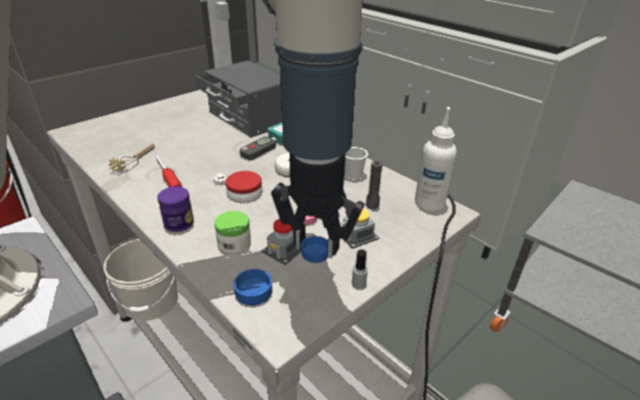

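The cap is held at (318,272) between the fingers, level, with its underside about 2.6 mm below the TCP going by the grasp height. Now I move above the red pad.

Request:
arm_command(jaw=[30,30,30,30,30], translation=[[-20,22,-8],[-45,50,-8],[-70,78,-8],[-89.5,99,-8],[-89.5,99,-8]], rotation=[[0,0,0],[0,0,0],[0,0,0],[0,0,0],[0,0,0]])

```text
time_s: 12.92
ee_pos: [0.4612, -0.2663, 0.1089]
tool_rot: [180.0, -0.0, -155.0]
ft_force: [-0.3, -0.5, -0.8]
gripper_width: 0.0437
```

```bash
python3 - <<'E'
from h import *
np.set_printoptions(precision=4,suppress=True)
viewer.read_camera("top");viewer.read_camera("top")
for n in("scene","top"):
  s=readout.get_state();p=viewer.read_camera(n);T=pose(p); cv2.imwrite(f"pics/{n}7.png",p["image"])
  hsv=cv2.cvtColor(p["image"],cv2.COLOR_BGR2HSV); m=(abs(hsv[...,0].astype(int)-108)<12)&(hsv[...,1]>150)
  c=cloud(p,T,m); k=(np.linalg.norm(c[:,:2]-s['ee_pos'][:2],axis=1)<.04)&(c[:,2]>.07); c=c[k]
  print(n,s['ee_pos'],len(c), np.percentile(c[:,2],[1,5,50,95,99]) if len(c) else '', (c.min(0)+c.max(0))/2 if len(c) else '')
shift([.4615,-.268,.0665])
E
```

```text
scene [ 0.4609 -0.2678  0.1091] 350 [0.109  0.1095 0.1168 0.1255 0.1264] [ 0.4575 -0.2678  0.1179]
top [ 0.4608 -0.2682  0.1092] 0  
t 13.12 pos [ 0.4608 -0.2685  0.1093] rot [-179.97   -0.01 -155.14] F [-0.41  0.34  0.11] w 0.0436
shift mm [-0.8  0.2 42.8] rotvec [-0.0005 -0.0001  0.    ]
```

View pics/scene7.png

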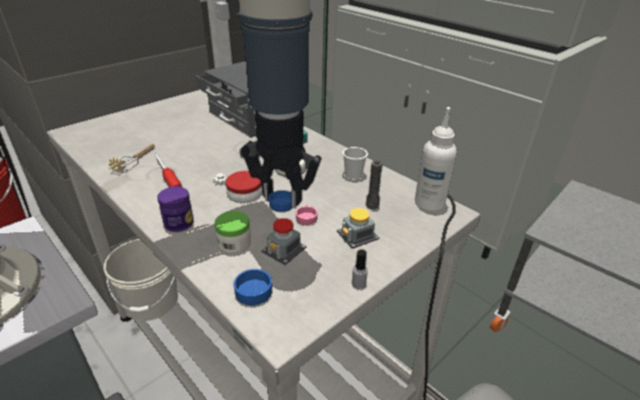

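The cap (280,200) is held above the red pad (283,228), with its underside between 0 and 3 mm below the TCP. I'll go down to just above the pad and then feel for light contact.

Request:
arm_command(jaw=[30,30,30,30,30], translation=[[-0.8,0,20],[-0.8,0,35],[-0.8,0,41],[-0.8,0,42],[-0.8,0,42]], rotation=[[0,0,0],[0,0,0],[0,0,0],[0,0,0],[0,0,0]])

```text
time_s: 13.75
ee_pos: [0.4619, -0.2684, 0.0678]
tool_rot: [-179.9, 0.0, -155.1]
ft_force: [0.3, 0.0, 0.6]
gripper_width: 0.0436
```

```bash
python3 - <<'E'
from h import *
F=[]
for i in range(6):
    p=viewer.read_camera("scene"); s=readout.get_state(); F.append(s['ft_force'][2]); 
print(np.mean(F)); T=pose(p)
cv2.imwrite("pics/s8.png",cv2.resize(p["image"][170:270,200:360],None,fx=5,fy=5,interpolation=cv2.INTER_CUBIC))
shift([.4615,-.268,.065])
E
```

```text
-0.26418876071061737
t 14.05 pos [ 0.4618 -0.2681  0.0676] rot [-1.7995e+02  2.0000e-02 -1.5513e+02] F [-0.08 -0.09 -0.55] w 0.0436
shift mm [0.2 0.2 2.6] rotvec [-0.0009  0.0003 -0.    ]
```

View pics/s8.png

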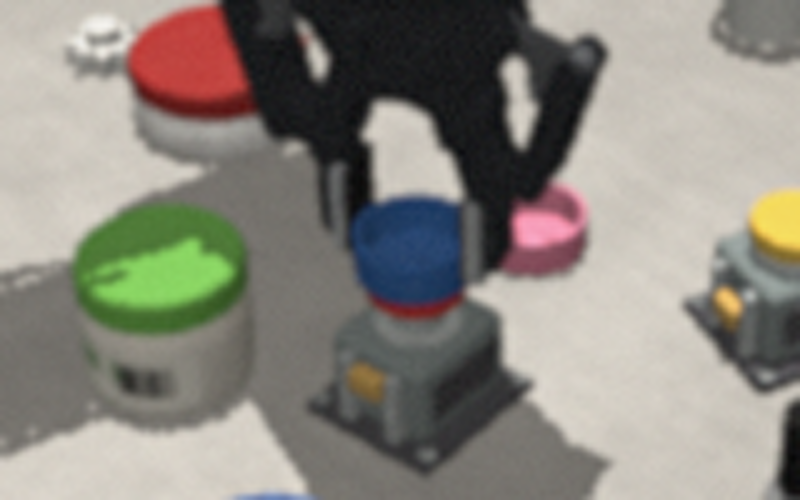

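The blue cap at crop (410,250) is level and centred just over the red pad's rim at crop (415,303). I'll lower it 1 mm at a time.

Request:
arm_command(jaw=[30,30,30,30], translation=[[0,0,1],[0,0,2],[0,0,2],[0,0,2]], rotation=[[0,0,0],[0,0,0],[0,0,0],[0,0,0]])

```text
time_s: 14.55
ee_pos: [0.4617, -0.2681, 0.0656]
tool_rot: [-180.0, 0.0, -155.1]
ft_force: [-0.6, -1.0, 0.2]
gripper_width: 0.0433
```

```bash
python3 - <<'E'
from h import *
F=[]
for i in range(6):
    viewer.read_camera("scene"); s=readout.get_state(); F.append(s['ft_force'][2]); 
print(np.mean(F))
shift([.4615,-.268,.0645])
E
```

```text
-0.316864577074564
t 14.85 pos [ 0.4617 -0.2682  0.0656] rot [-1.7995e+02  1.0000e-02 -1.5513e+02] F [ 0.6   0.12 -0.8 ] w 0.0437
shift mm [0.1 0.2 1.1] rotvec [-0.0009  0.0003 -0.    ]
```

Request:
arm_command(jaw=[30,30,30,30], translation=[[0,0,1],[0,0,1],[0,0,1],[0,0,1]], rotation=[[0,0,0],[0,0,0],[0,0,0],[0,0,0]])

```text
time_s: 15.35
ee_pos: [0.4618, -0.2682, 0.0647]
tool_rot: [-179.9, 0.0, -155.1]
ft_force: [-0.3, 0.1, 1.9]
gripper_width: 0.0438
```

```bash
python3 - <<'E'
from h import *
F=[]
for i in range(8):
    viewer.read_camera("scene"); s=readout.get_state(); F.append(s['ft_force'][2]); 
print(np.mean(F))
shift([.4615,-.268,.0645])
E
```

```text
0.9597687885664243
t 15.75 pos [ 0.4618 -0.2682  0.0646] rot [-1.7994e+02  2.0000e-02 -1.5513e+02] F [-1.1  -0.62  1.18] w 0.0434
shift mm [0.2 0.3 0.1] rotvec [-0.001   0.0003 -0.    ]
```

There is light contact of about 1.2 N at 64.6 mm. I'll back off 0.6 mm, open gently and rise.

Request:
arm_command(jaw=[32,52,56,62,68], translation=[[0,0,-0.6],[0,0,-0.6],[0,0,-0.6],[0,0,-0.6],[0,0,-0.6]], rotation=[[0,0,0],[0,0,0],[0,0,0],[0,0,0],[0,0,0]])

```text
time_s: 16.38
ee_pos: [0.4618, -0.2681, 0.0652]
tool_rot: [-179.9, 0.0, -155.1]
ft_force: [0.3, -0.0, -0.4]
gripper_width: 0.058
```

Request:
arm_command(jaw=[72,72,72,72,72], translation=[[0,0,0],[0,0,-15],[0,0,-50],[0,0,-100],[0,0,-150]], rotation=[[0,0,0],[0,0,0],[0,0,0],[0,0,0],[0,0,0]])

```text
time_s: 17.0
ee_pos: [0.4614, -0.2681, 0.218]
tool_rot: [-179.9, 0.0, -155.1]
ft_force: [1.8, -0.1, 0.2]
gripper_width: 0.0616
```

```bash
python3 - <<'E'
from h import *
np.set_printoptions(precision=4,suppress=True)
viewer.read_camera("top");viewer.read_camera("top")
for n in("scene","wrist"):
  s=readout.get_state();p=viewer.read_camera(n);T=pose(p,s); cv2.imwrite(f"pics/{n}9.png",p["image"])
  hsv=cv2.cvtColor(p["image"],cv2.COLOR_BGR2HSV); m=(abs(hsv[...,0].astype(int)-108)<12)&(hsv[...,1]>150)
  c=cloud(p,T,m); k=(np.linalg.norm(c[:,:2]-[.4615,-.268],axis=1)<.045)&(c[:,2]>.04); c=c[k]
  zt=np.percentile(c[:,2],99) if len(c) else 0; t=c[c[:,2]>zt-.005]
  print(n,s['ee_pos'],len(c), np.percentile(c[:,2],[1,5,50,95,99]) if len(c) else '', (t.min(0)+t.max(0))/2,np.ptp(t,axis=0))
  for th in("yellow_pad",):
   for r in spotter.trace(p,th)[:1]:
    c=cloud(p,T,r["region"]); print(th,r["score"],np.percentile(c[:,2],[5,50,80,95]))
shift([.4615,-.268,.2])
E
```

```text
scene [ 0.4643 -0.2698  0.2229] 367 [0.0649 0.0655 0.0729 0.0816 0.0828] [ 0.4581 -0.2694  0.0808] [0.043  0.0436 0.0057]
yellow_pad 0.6 [0.0504 0.0557 0.0565 0.0575]
wrist [ 0.4622 -0.2682  0.2172] 3120 [0.0646 0.0652 0.0727 0.3005 0.3048] [ 0.4466 -0.2739  0.3032] [0.0244 0.0515 0.0069]
yellow_pad 0.95 [0.0514 0.0554 0.056  0.0565]
t 17.3 pos [ 0.4612 -0.2678  0.2148] rot [-180.     -0.01 -155.13] F [ 0.35  0.05 -0.52] w 0.0615
shift mm [-0.2 -0.3 14.8] rotvec [-0.     -0.0002  0.    ]
```

View pics/scene9.png

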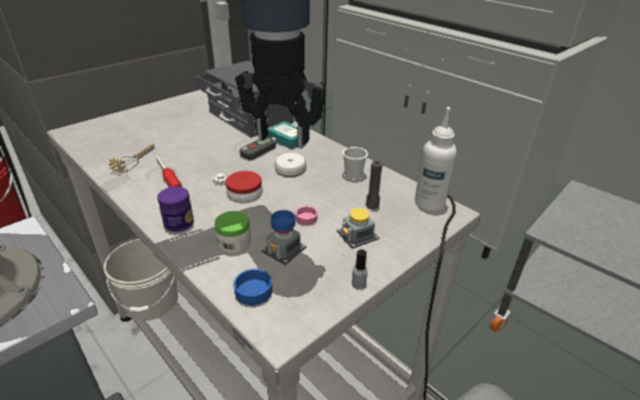

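View pics/wrist9.png

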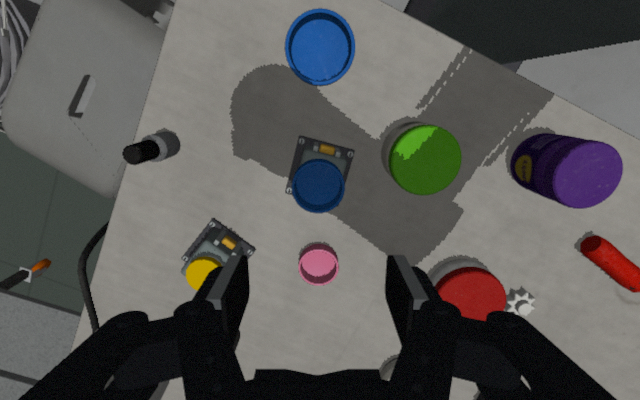

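The cap lies on the red pad, at scene (283,221) and wrist (318,185), and the yellow pad is down at 55–56 mm. One last check of the cap's centring and tilt.

```bash
python3 - <<'E'
from h import *
np.set_printoptions(precision=4,suppress=True)
s=readout.get_state();p=viewer.read_camera("wrist");T=pose(p,s)
hsv=cv2.cvtColor(p["image"],cv2.COLOR_BGR2HSV); m=(abs(hsv[...,0].astype(int)-108)<12)&(hsv[...,1]>150)
c=cloud(p,T,m); c=c[(np.linalg.norm(c[:,:2]-[.4615,-.268],axis=1)<.04)&(c[:,2]>.04)&(c[:,2]<.1)]
t=c[c[:,2]>.077]; print("rim",(t.min(0)+t.max(0))/2,np.ptp(t,axis=0))
f=c[c[:,2]<.07]; A=np.c_[f[:,:2]-f[:,:2].mean(0),np.ones(len(f))]; k=np.linalg.lstsq(A,f[:,2],rcond=None)[0]; print("floor slope/z",k,len(f))
p=viewer.read_camera("top");T=pose(p)
for th in("green_jar","torch","paint_bottle"):
  for r in spotter.trace(p,th)[:1]:
    c=cloud(p,T,r["region"]);zt=np.percentile(c[:,2],90);t=c[c[:,2]>zt-.006];print(th,r["score"],(t.min(0)+t.max(0))/2)
E
```

```text
rim [ 0.4604 -0.2681  0.0801] [0.0435 0.0442 0.0062]
floor slope/z [ 0.0104 -0.0001  0.0661] 1502
green_jar 0.77 [ 0.3995 -0.189   0.0569]
torch 0.6 [ 0.697  -0.2835  0.1075]
paint_bottle 0.51 [ 0.5019 -0.4221  0.0734]
```

```bash
python3 -c "
from plant import env
print(env.sign_off())"
```

```text
the job is handed in; nothing more can be done
None
```

The red latch is the faulty one. The small blue cap now lies on its pad, and the job was handed in at about 17.5 s.

**Tests:**
- **Red:** it held a steady push of about 13.2 N with no click, and its pad came back up to 64 mm.
- **Yellow:** it clicked at 6 N or a little more; the force then fell to about 0.4 N, and the pad stayed down at 55–56 mm.

**Placing the cap:** I used the 45 mm blue cap and left the 62 mm blue one and the pink one alone. The first touch on the red pad was light, about 1.2 N, and I backed off 0.6 mm before letting go.

**Last checks:**
- The cap is about 1 mm from the pad's centre and tilted about 0.01 rad. Its inside floor is at about 66 mm and its rim at about 82 mm.
- The torch, green jar and paint bottle each measured within about 3.5 mm of where they started, which is about the camera error.
- The gripper is open and more than 10 cm above everything it handled.

**Where readings disagreed:**
- The scene camera's depth put the cap's centre 3–4 mm off in x compared with the wrist camera, because it sees the cap from one side.
- The wrist force reading varied by about ±0.5 N.

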